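Lever open the jeweller's scrap box

ROBOT

A 6-joint arm with a two-finger parallel gripper is mounted at the origin on the work surface. World frame = base frame: x ahead of the robot, y to its left, z up, the work surface at z = 0. Lengths are in m, angles in degrees, forces in N, time in s.
With the tool pointing down it reaches from about 0.35 to 0.875 m from the base axis. Payload 4.2 kg.
Tool frame: the origin (TCP) lies on the centre line of the jaws, within the pads' length; the fingertips stand 11 mm ahead of it and the grasp point (between the pads) lies 8 mm behind it; z points along the fingers, y is the line along which they close (so a half turn about z gives the same grasp; the last joint's range is limited). The gripper opens to 87 mm and grips with 3 to 60 N. Pads are 19 mm wide; open, the fingers measure 117 mm over their backs; the gripper's body (75 mm by 190 mm) begins 51 mm behind the grasp point.
Start: joints at [82.254, 22.042, 0.453, 0, -68.411, -14.817], TCP at [0.24, 0.577, 0.234] pointing down, gripper open.
Joint ranges: [-179.83, 179.83], [-69.29, 118.12], [-61.27, 80.66], [-181.25, 117.63], [-171.15, -9.14], [-177.46, 177.46]. Speed limits (degrees/s): [159.86, 159.86, 180, 180, 180, 180].

INTERFACE

Orientations are given as a 3x3 rotation matrix whose columns are the frame's x, y, z axes.
In Python, from station import r gives the robot as it stands.
- The arm moves only by the tool servo_tool, never from a script. Its argument "commands" is a list that holds one entry, the list of rows, each a list of 7 numbers: the closure, from 0 (fully open) to 1 (shut), then the shift along the tool's x, y, z in mm, then the turn, a rotation vector about the tool's x, y, z in rad. In form: [[[claw, x, y, z, ax, ay, az], ...]]. A call has exactly 5 rows; each row is the pose to reach, as a shift and turn from the pose commanded when the call began, along the tool's axes at that moment; what a row does not reach only later rows make up. A row lasts 1/10 s, in which the tool goes at most 50 mm and 8.59 degrees, less where a joint would pass 70% of its speed; a pose out of reach is approached as far as the arm can. A call with a gripper value outside its range is refused whole. The fingers move at their own pace and stop on an object; the grip force is fixed at half the most. Time passes only in rows, so rows that repeat a pose let the fingers close, or fill a call up. It gives the time, the measured TCP pose, the force, the opening and the grip force at its end, in the units of the state.
- r.sense(): the state, without advancing time (a new reading comes with each control period).
- r.capture(name): name is "scene" or "top"; returns a dict with "pixels" (400x640x3 uint8, red, green, blue), "camera_matrix" (3x3 intrinsics, pixels), "dist" ([k1, k2, p1, p2, k3] as OpenCV has them; the pictures are not rectified), "R" (3x3) and "t" (3): a world point X has camera coordinates R X + t. Camera axes: x right, y down, z forward; pixel columns grow to the right and rows downward; lengths in m; the calibration is good to about 2 mm. A picture is of the moment at which its call begins. There is no depth.
- r.finish_job(): hands the job in; it is judged then, once.
The state is a dict: "time_s": time; "joints": joint angles; "joint_velocities": joint speeds; "effort": joint torques, N m; "tcp_pos": TCP position; "ee_rot": TCP orientation; "wrist_force": force on the tool from outside, world axes, zero at the start; "moment": the same for the moment, N m; "gripper_width": opening from 0.0 (shut) to 1.0 (fully open); "gripper_force": force on a finger pad.
Only numpy, scipy, OpenCV 4.12 (cv2) and the standard library are available. Lean on these libraries where they do the work, as an engineer would, in place of code of your own. Each camera call takes 0.05 s, during which the arm holds its last target. There are 200 camera calls.

TASK

Open the steel scrap box on the jeweller's bench by its lever, pushing only and grasping nothing: with a fingertip push the bolt's upright stub outward until the bolt is fully drawn back off the heavy flap, then press the wooden crossbar at the lever's long end smoothly all the way down to its stop, so that the short end raises the flap. The program finishes while the fingers still hold the lever down and the flap up. Keep the robot off the flap, do not let it fall back, and leave the other things on the bench where they stand.

Things in the scene. Friction and masses are not known exactly. Their poses are not given: they have to be found in the camera images.
- scrapbox: Grey sheet-steel box, 190 (its x) x 150 (y) x 85 mm high, fixed to the bench; origin at the centre of its underside. A 10 mm steel flap (186 x 155 mm, 2.6 kg, top at 95 mm) covers it, hinged on its +y edge, with a 50 mm wide tongue to y = -125 mm. The lever stands outside its -y wall and runs along its -y axis. The bolt lies on a shelf outside its -x wall (to x = -173 mm) at y = -40 mm.
- flap (a joint): Flap angle in rad: 0 shut, growing as the tongue side rises; about 0.38 with the lever fully down. It falls shut by its weight.
- flap_edge (a point): Middle of the flap's upper edge at the end of its tongue, over the lever's short end (95 mm high when shut).
- lever (a joint): Lever angle in rad: 0 at rest with the long end up, growing as the long end is pressed down, 0.98 at the stiff stop. A roller at its short end bears under the flap's tongue, and the flap's weight returns it. About 2 to 7 N at the crossbar raises and holds the flap; while the bolt is shut over the flap the lever cannot move.
- crossbar (a point): Centre of the wooden crossbar at the lever's long end: a round bar 28 mm in diameter, 80 mm long, parallel to the box's x. It moves on an arc of radius 185 mm about the fulcrum: 98 mm above the fulcrum (210 mm above the bench) at rest, 75 mm below it (36 mm above the bench) at the stop.
- fulcrum (a point): Centre of the lever's pivot pin, 111 mm above the bench, axis parallel to the box's x; between two upright steel cheeks, 127 mm high, 46 mm over their outsides.
- bolt (a joint): Bolt travel in m: 0 shut, its nose 13 mm over the flap's edge; 0.034 fully drawn back. It slides along the box's -x (away from the flap) against about 2 N of friction and stays where left.
- stub (a point): Middle of the top of the bolt's upright steel stub: 14 mm in diameter, its top 146 mm above the bench, standing 40 mm above the bolt (bolt's top at 106 mm). When shut it stands 25 mm outside the flap's edge.
- hammer: Loose hammer, 200 mm, lying beside the lever on the box's +x side. To be left alone.
- jar: Loose amber jar, 56 mm in diameter, 75 mm high, beyond the lever's long end on the +x side. To be left alone.
- spool: Loose wooden spool, 44 mm in diameter, 42 mm high, beside the lever on the -x side. To be left alone.
- dome_punch: Loose steel doming punch, 20 mm in diameter, standing 74 mm high, on the -x side between the lever and the bolt. To be left alone.
- polish_tin: Loose flat tin, 64 mm in diameter, 26 mm high, on the box's +x side. To be left alone.
- brush: Loose brush, 170 mm, lying on the -x side near the lever's long end. To be left alone.
- bench_block: Loose steel bench block, 65 x 65 x 20 mm, on the box's +x side near the hinge. To be left alone.

How it is judged:
By the outcome, as a careful person would: the job done as asked, in the order asked, and still so for the second after the job is handed in, while the arm keeps its last pose, push and grip.
It also fails if it takes over 48 s, if anything falls off the work surface, if the arm or the gripper's body presses on something with over 40 N, if the wrist force passes 120 N, or if a joint passes its speed limit or range.

## Working session

There is one attempt and no reset: what is moved stays moved. The work goes in short steps, Python scripts to look and compute and a tool call to move; the robot and the scene stay as the last step left them, time stands still between calls to the robot, and variables do not carry over. Pictures are saved under pics/ and viewed, at most 10 in all, crops included, and the job is handed in when it is done.

Besides the shell and the picture viewer there is one more tool, called after "Call:" as a command line: name --argument value ..., lists and objects as JSON in quotes. servo_tool: Moves the arm, as the interface text tells. Its arguments: {"type":"object","properties":{"commands":{"type":"array","items":{"type":"array","items":{"type":"array","items":{"type":"number"}}}}},"required":["commands"]}

```bash
mkdir -p pics; cat > h.py <<'E'
from station import r
import numpy as np, cv2
def cap(n,f):
    c=r.capture(n); cv2.imwrite('pics/'+f,c['pixels'][:,:,::-1]); np.savez(n+'.npz',**c); return c
def ray(c,uv):
    p=cv2.undistortPoints(np.array([[uv]],float),np.array(c['camera_matrix']),np.array(c['dist']))[0,0]
    R=np.array(c['R']);t=np.array(c['t']); return -R.T@t, R.T@np.array([p[0],p[1],1])
def atz(c,uv,z):
    o,d=ray(c,uv); return o+d*(z-o[2])/d[2]
def proj(c,X):
    return cv2.projectPoints(np.array(X,float).reshape(-1,3),cv2.Rodrigues(np.array(c['R']))[0],np.array(c['t']),np.array(c['camera_matrix']),np.array(c['dist']))[0].reshape(-1,2)
E
python3 - <<'E'
from h import *
for n in('top','scene'):
    c=cap(n,n+'0.png'); print(n,-np.array(c['R']).T@c['t'])
s=r.sense();print(s['time_s'],s['ee_rot'],s['tcp_pos'],s['gripper_width'])
E
```

```text
top [0.47857833 0.03394907 1.08455364]
scene [ 1.10851552 -0.20756278  0.92648498]
0.1 [[ 9.23390930e-01 -3.83860294e-01 -6.82243172e-04]
 [-3.83860889e-01 -9.23389011e-01 -1.88489810e-03]
 [ 9.35616935e-05  2.00238428e-03 -9.99997991e-01]] [0.23958046 0.57667729 0.23257656] 1.00238099887565
```

View pics/top0.png

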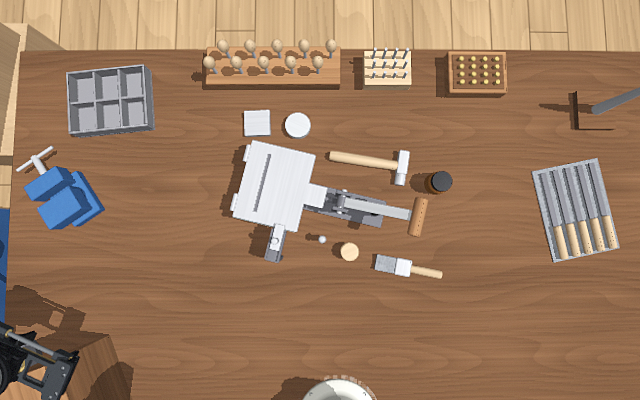

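View pics/scene0.png

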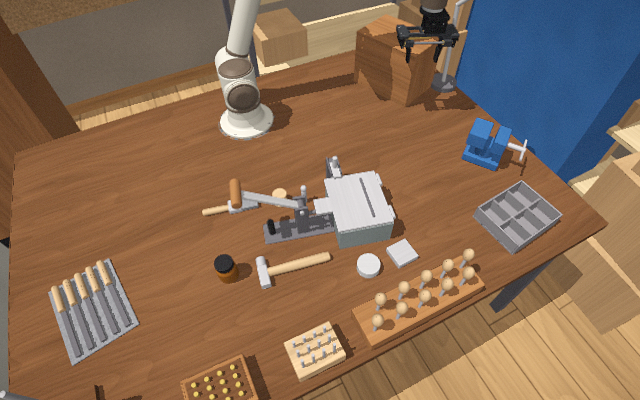

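The top view shows the flap around (275,185), the stub near (275,241), the crossbar near (418,216), the lever running right, the punch at (322,239) and the spool at (349,252). In the scene view the stub is near (335,160) and the crossbar near (236,192).

```bash
python3 - <<'E'
from h import *
a=cv2.imread('pics/top0.png')[130:290,220:450];cv2.imwrite('pics/topc.png',cv2.resize(a,(782,544),interpolation=cv2.INTER_CUBIC))
a=cv2.imread('pics/scene0.png')[145:265,195:405];cv2.imwrite('pics/scc.png',cv2.resize(a,(798,456),interpolation=cv2.INTER_CUBIC))
E
```

```text
(no output)
```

View pics/topc.png

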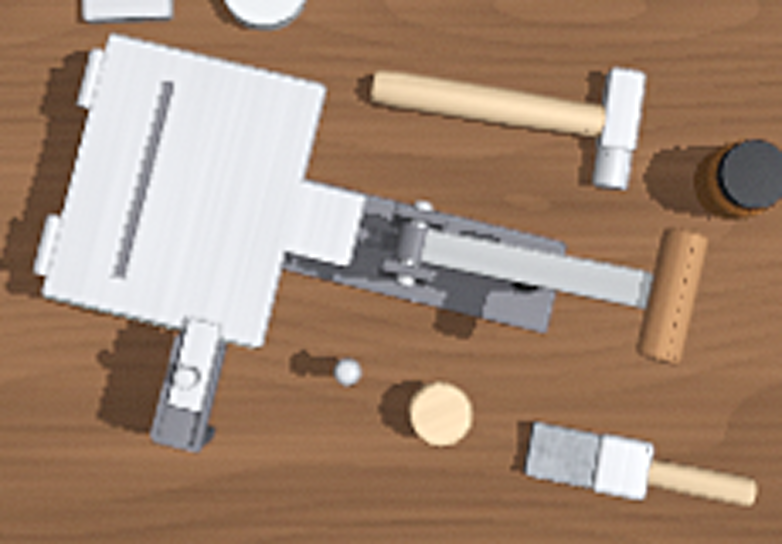

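View pics/scc.png

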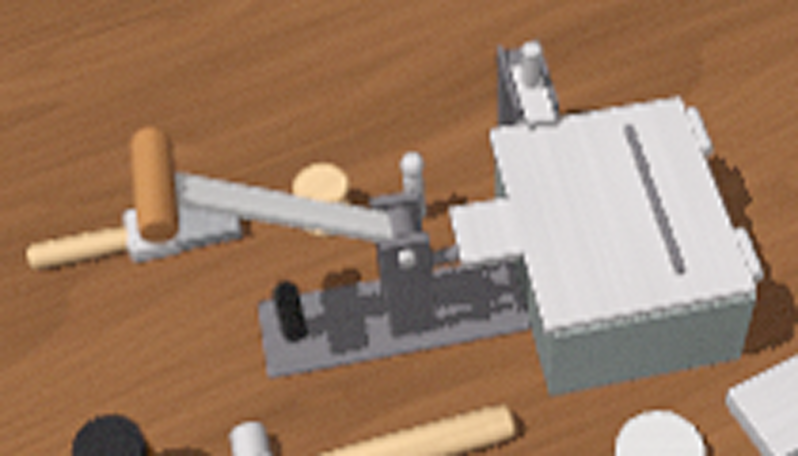

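The crop gives the flap corners (110,36), (325,85), (262,346), (43,297), the stub top at about (187,377) and the crossbar from (683,230) to (664,360). In the scene crop the stub top is at (531,50). I'll fit the box pose to these points.

```bash
cat >> h.py <<'E'
T=lambda u,v:(220+u/3.4-.35,130+v/3.4-.35)
S=lambda u,v:(195+u/3.8-.37,145+v/3.8-.37)
def B(p,X):
    c,s=np.cos(p[2]),np.sin(p[2]);X=np.array(X,float).reshape(-1,3)
    return np.c_[p[0]+c*X[:,0]-s*X[:,1],p[1]+s*X[:,0]+c*X[:,1],X[:,2]]
E
python3 - <<'E'
from h import *
from scipy.optimize import least_squares
ct=dict(np.load('top.npz'));cs=dict(np.load('scene.npz'))
def model(p):
    yf,yn,yc=p[3:6]
    return [[.093,yf,.095],[.093,yn,.095],[-.093,yn,.095],[-.093,yf,.095],[.025,-.125,.095],[-.025,-.125,.095],[-.118,-.04,.146],[0,yc,.210]]
mt=np.array([T(110,36),T(325,85),T(262,346),T(43,297),T(364,196),T(349,265),T(187,377),T(674,296)])
ms=np.array([S(757,292),S(550,332),S(492,130),S(683,98),S(465,263),S(450,207),S(531,48),S(152,185)])
f=lambda p:np.r_[(proj(ct,B(p,model(p)))-mt).ravel(),(proj(cs,B(p,model(p)))-ms).ravel()]
q=least_squares(f,[.5,.15,-.2,.075,-.08,-.4],loss='soft_l1').x
print(q,f(q).reshape(2,-1,2).round(1).tolist())
np.save('box.npy',q[:3])
print('stub',B(q,[[-.118,-.04,.146]]),'drawn',B(q,[[-.152,-.04,.146]]),'bar',B(q,[0,q[5],.21]))
for n,uv,z in(('punch',T(347,371),.074),('spool',T(441,413),.042)):print(n,atz(ct,uv,z))
for n,uv in(('b1',T(530,425)),('b2',T(645,498)),('jar',T(752,172)),):print(n,atz(ct,uv,.02 if n!='jar' else .075))
s=r.sense();print(s['joints'])
E
```

```text
[ 0.57411272  0.15166974 -0.23771148  0.07398459 -0.07980317 -0.32377293] [[[-0.4, -1.0], [-0.5, -0.4], [-0.8, -0.2], [-0.4, -1.3], [-0.1, -0.7], [-0.7, -0.2], [-0.5, -2.2], [-0.2, -1.0]], [[-1.2, -2.0], [-1.8, -1.8], [-1.6, -0.6], [-1.9, -0.9], [-1.3, -0.9], [-1.0, -0.3], [-0.5, 0.8], [-0.5, -0.6]]]
stub [[0.45001179 0.14058109 0.146     ]] drawn [[0.41696789 0.14858738 0.146     ]] bar [[ 0.49787097 -0.16299851  0.21      ]]
punch [0.44668622 0.03599316 0.074     ]
spool [ 0.41545939 -0.03149731  0.042     ]
b1 [ 0.40516472 -0.09824149  0.02      ]
b2 [ 0.3517078  -0.18216272  0.02      ]
jar [ 0.58596046 -0.25092338  0.075     ]
[ 8.22546181e+01  2.20854854e+01  3.87632018e-01 -2.60017227e-02
 -6.84144283e+01 -1.48180752e+01]
```

Call:
servo_tool --commands '[[[1,15,12,0,0,0,-0.02],[1,50,41,0,0,0,-0.06],[1,90,74,0,0,0,-0.1],[1,128,105,0,0,0,-0.14],[1,160,132,0,0,0,-0.157]]]'

```text
time_s: 0.6
tcp_pos: [0.3373, 0.3914, 0.2332]
ee_rot: [[0.972, -0.234, -0.001], [-0.234, -0.972, -0.001], [-0.0, 0.001, -1.0]]
wrist_force: [-0.1, -0.1, 0.1]
gripper_width: 0.632
gripper_force: 0.0
```

```bash
cat >> h.py <<'E'
def rel(bx,by,z):
    """shift in tool mm to get TCP to the box-frame point, and yaw error"""
    s=r.sense();q=np.load('box.npy');R=np.array(s['ee_rot'])
    d=R.T@(B(q,[bx,by,z])[0]-s['tcp_pos'])*1e3
    c,k=np.cos(q[2]),np.sin(q[2]);Rd=np.array([[c,k,0],[k,-c,0],[0,0,-1]])
    print('t',s['time_s'],'shift',d.round(1),'turn',cv2.Rodrigues(R.T@Rd)[0].ravel().round(4),'F',np.round(s['wrist_force'],1),'w',s['gripper_width'],'tcp',np.round(s['tcp_pos'],4))
E
python3 -c "
from h import *
rel(-.0935,-.04,.22)"
```

```text
t 0.6 shift [192.7 217.6  13.3] turn [0.0011 0.0003 0.0018] F [-0.1 -0.1  0.1] w 0.6317908276813828 tcp [0.3373 0.3914 0.2332]
```

Call:
servo_tool --commands '[[[1,30,34,0,0,0,0],[1,60,68,0,0,0,0],[1,90,102,0,0,0,0],[1,118,134,0,0,0,0],[1,145,164,0,0,0,0]]]'

```text
time_s: 1.1
tcp_pos: [0.4396, 0.1985, 0.2334]
ee_rot: [[0.972, -0.235, -0.0], [-0.235, -0.972, -0.0], [-0.0, 0.0, -1.0]]
wrist_force: [0.3, 1.1, 0.4]
gripper_width: 0.177
gripper_force: 0.0
```

Call:
servo_tool --commands '[[[1,20,22,0,0,0,0],[1,35,39,0,0,0,0],[1,44,49,5,0,0,0],[1,45,50,10,0,0,0],[1,45,50,10,0,0,0]]]'

```text
time_s: 1.6
tcp_pos: [0.4706, 0.1411, 0.2222]
ee_rot: [[0.972, -0.235, -0.002], [-0.235, -0.972, -0.001], [-0.002, 0.002, -1.0]]
wrist_force: [0.3, 0.6, -0.6]
gripper_width: 0.006
gripper_force: 0.0
```

```bash
python3 - <<'E'
from h import *
rel(-.0935,-.04,.129)
c=cap('top','top1.png');d=cap('scene','sc1.png')
a=c['pixels'][190:290,220:330,::-1];b=d['pixels'][90:200,270:400,::-1]
cv2.imwrite('pics/a1.png',np.hstack([cv2.resize(a,(396,360),interpolation=2),cv2.resize(b,(396,360),interpolation=2)]))
E
```

```text
t 1.6 shift [ 4.8  5.2 93.2] turn [0.0016 0.0021 0.0004] F [ 0.3  0.6 -0.6] w 0.005613535378958721 tcp [0.4706 0.1411 0.2222]
```

View pics/a1.png

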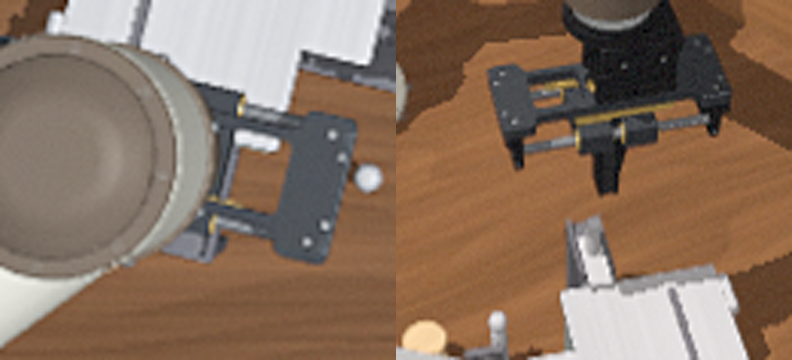

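The left half (top view) is mostly hidden by the arm. The right half shows the closed fingers at about (605,180), above and just behind the stub at (592,230). I'll descend between the stub and the flap.

Call:
servo_tool --commands '[[[1,7,5,8,0,0,0],[1,7,5,25,0,0,0],[1,7,5,42,0,0,0],[1,7,5,55,0,0,0],[1,7,5,60,0,0,0]]]'

```text
time_s: 2.2
tcp_pos: [0.4762, 0.1346, 0.1618]
ee_rot: [[0.972, -0.234, -0.003], [-0.234, -0.972, -0.001], [-0.002, 0.002, -1.0]]
wrist_force: [0.5, -0.3, 0.7]
gripper_width: 0.002
gripper_force: 0.0
```

Call:
servo_tool --commands '[[[1,0,0,8,0,0,0],[1,0,0,18,0,0,0],[1,0,0,27,0,0,0],[1,0,0,32,0,0,0],[1,0,0,32,0,0,0]]]'

```text
time_s: 2.7
tcp_pos: [0.4766, 0.1345, 0.1307]
ee_rot: [[0.972, -0.235, -0.001], [-0.235, -0.972, -0.001], [-0.001, 0.001, -1.0]]
wrist_force: [0.7, 0.0, -0.2]
gripper_width: 0.005
gripper_force: 0.0
```

```bash
python3 -c "
from h import *
rel(-.1355,-.04,.129)"
```

```text
t 2.7 shift [-44.8   0.3   1.8] turn [0.0012 0.0012 0.0008] F [ 0.7  0.  -0.2] w 0.00529354506903825 tcp [0.4766 0.1345 0.1307]
```

Call:
servo_tool --commands '[[[1,-4,0,1,0,0,0],[1,-9,0,2,0,0,0],[1,-14,0,2,0,0,0],[1,-19,0,2,0,0,0],[1,-24,0,2,0,0,0]]]'

```text
time_s: 3.2
tcp_pos: [0.4536, 0.1405, 0.1298]
ee_rot: [[0.972, -0.234, 0.001], [-0.234, -0.972, 0.0], [0.001, -0.001, -1.0]]
wrist_force: [1.6, -0.8, -1.1]
gripper_width: 0.01
gripper_force: 1.1
```

Call:
servo_tool --commands '[[[1,-4,0,0,0,0,0],[1,-8,0,0,0,0,0],[1,-11,0,0,0,0,0],[1,-14,0,0,0,0,0],[1,-17,0,0,0,0,0]]]'

```text
time_s: 3.7
tcp_pos: [0.4372, 0.1446, 0.1298]
ee_rot: [[0.972, -0.235, 0.001], [-0.235, -0.972, 0.0], [0.001, -0.0, -1.0]]
wrist_force: [2.7, -0.7, 1.1]
gripper_width: 0.004
gripper_force: 1.1
```

Call:
servo_tool --commands '[[[1,-1,0,0,0,0,0],[1,-2,0,0,0,0,0],[1,-3,0,0,0,0,0],[1,-4,0,0,0,0,0],[1,-4,0,0,0,0,0]]]'

```text
time_s: 4.2
tcp_pos: [0.4344, 0.1453, 0.1298]
ee_rot: [[0.972, -0.234, 0.002], [-0.234, -0.972, 0.0], [0.002, -0.001, -1.0]]
wrist_force: [6.3, -2.9, -1.8]
gripper_width: 0.007
gripper_force: 3.1
```

Call:
servo_tool --commands '[[[1,-1,0,0,0,0,0],[1,-2,0,0,0,0,0],[1,-2,0,0,0,0,0],[1,-2,0,0,0,0,0],[1,-2,0,0,0,0,0]]]'

```text
time_s: 4.7
tcp_pos: [0.4341, 0.1455, 0.1299]
ee_rot: [[0.972, -0.234, 0.005], [-0.234, -0.972, -0.0], [0.005, -0.001, -1.0]]
wrist_force: [11.9, -6.6, -5.4]
gripper_width: 0.007
gripper_force: 6.9
```

```bash
python3 -c "
from h import *
rel(-.1355,-.04,.129)"
```

```text
t 4.7 shift [-0.9  1.1  0.9] turn [-0.0011 -0.0052  0.002 ] F [11.9 -6.6 -5.4] w 0.006921590966164385 tcp [0.4341 0.1455 0.1299]
```

Call:
servo_tool --commands '[[[1,4,0,0,0,0,0],[1,7,0,-8,0,0,0],[1,7,0,-30,0,0,0],[1,7,0,-60,0,0,0],[1,7,0,-90,0,0,0]]]'

```text
time_s: 5.2
tcp_pos: [0.4372, 0.1439, 0.2205]
ee_rot: [[0.972, -0.235, -0.002], [-0.235, -0.972, -0.001], [-0.002, 0.001, -1.0]]
wrist_force: [0.1, 0.4, 0.0]
gripper_width: 0.002
gripper_force: 0.0
```

Call:
servo_tool --commands '[[[1,5,0,-25,0,0,0],[1,20,20,-40,0,0,0],[1,45,50,-45,0,0,0],[1,70,90,-45,0,0,0],[1,90,125,-45,0,0,0]]]'

```text
time_s: 5.7
tcp_pos: [0.4962, 0.0003, 0.2651]
ee_rot: [[0.972, -0.234, -0.0], [-0.234, -0.972, 0.001], [-0.001, -0.001, -1.0]]
wrist_force: [0.2, 0.6, -1.2]
gripper_width: 0.008
gripper_force: 0.0
```

```bash
python3 -c "
from h import *
rel(0,-.328,.26)
c=cap('top','top2.png');d=cap('scene','sc2.png')
a=c['pixels'][190:290,220:330,::-1];b=d['pixels'][130:240,270:400,::-1]
cv2.imwrite('pics/a2.png',np.hstack([cv2.resize(a,(396,360),interpolation=2),cv2.resize(b,(396,360),interpolation=2)]))"
```

```text
t 5.7 shift [ 39.8 162.6   5. ] turn [-0.0006  0.0006  0.0015] F [ 0.2  0.6 -1.2] w 0.007793730577520029 tcp [4.962e-01 3.000e-04 2.651e-01]
```

View pics/a2.png

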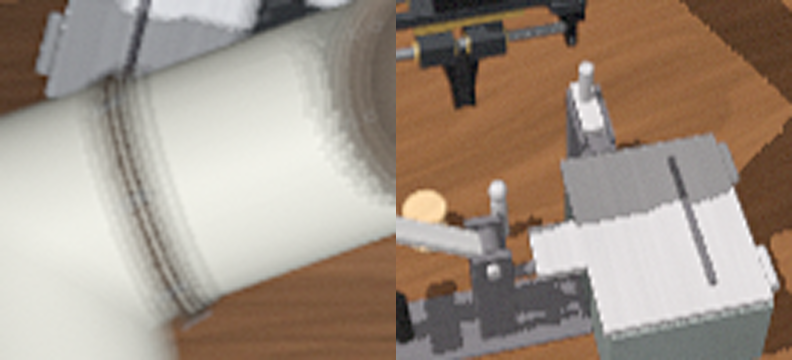

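The right half shows the bolt fully drawn: the stub is at (587,80) and the nose is clear of the flap edge. Now on to the crossbar.

Call:
servo_tool --commands '[[[1,8,33,0,0,0,0],[1,17,68,0,0,0,0],[1,26,105,0,0,0,0],[1,34,135,0,0,0,0],[1,39,155,0,0,0,0]]]'

```text
time_s: 6.3
tcp_pos: [0.4971, -0.1592, 0.2646]
ee_rot: [[0.972, -0.235, -0.001], [-0.235, -0.972, 0.001], [-0.001, -0.0, -1.0]]
wrist_force: [0.2, 0.5, -0.3]
gripper_width: 0.008
gripper_force: 0.0
```

Call:
servo_tool --commands '[[[1,1,5,0,0,0,0],[1,1,7,4,0,0,0],[1,1,7,10,0,0,0],[1,1,7,15,0,0,0],[1,1,7,15,0,0,0]]]'

```text
time_s: 6.8
tcp_pos: [0.4966, -0.1644, 0.2484]
ee_rot: [[0.972, -0.233, -0.002], [-0.233, -0.972, 0.001], [-0.002, 0.0, -1.0]]
wrist_force: [0.1, -0.1, -0.3]
gripper_width: 0.005
gripper_force: 0.0
```

```bash
python3 -c "
from h import *
rel(0,-.328,.235)
d=cap('scene','sc3.png')
b=d['pixels'][110:240,180:360,::-1]
cv2.imwrite('pics/a3.png',cv2.resize(b,(720,520),interpolation=2))"
```

```text
t 6.8 shift [ 1.   2.6 13.4] turn [0.     0.0024 0.0021] F [ 0.1 -0.1 -0.3] w 0.004536123847998364 tcp [ 0.4966 -0.1644  0.2484]
```

View pics/a3.png

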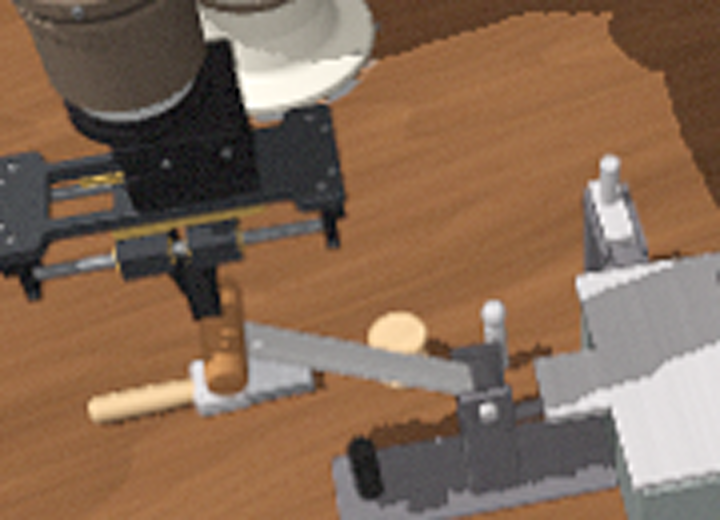

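The bolt is drawn and the fingertips sit over the middle of the crossbar at about (205,305). Pressing along the arc now.

Call:
servo_tool --commands '[[[1,1,1,5,0,0,0],[1,1,2,10,0,0,0],[1,1,3,14,0,0,0],[1,1,4,17,0,0,0],[1,1,6,20,0,0,0]]]'

```text
time_s: 7.35
tcp_pos: [0.4968, -0.1714, 0.23]
ee_rot: [[0.972, -0.234, 0.001], [-0.234, -0.972, 0.0], [0.001, -0.0, -1.0]]
wrist_force: [-1.4, 2.0, 4.7]
gripper_width: 0.01
gripper_force: 2.1
```

Call:
servo_tool --commands '[[[1,0,1.7,3,0,0,0],[1,0,4.3,8,0,0,0],[1,0,6.8,13,0,0,0],[1,0,9.5,19,0,0,0],[1,0,12,25,0,0,0]]]'

```text
time_s: 7.85
tcp_pos: [0.4937, -0.1846, 0.2057]
ee_rot: [[0.972, -0.234, 0.0], [-0.234, -0.972, -0.003], [0.001, 0.003, -1.0]]
wrist_force: [-3.7, -4.0, 8.0]
gripper_width: 0.004
gripper_force: 4.2
```

```bash
python3 -c "
from h import *
rel(0,-.3434,.2034)"
```

```text
t 7.85 shift [-1.  -2.4  2.3] turn [ 0.0028 -0.0008  0.0015] F [-3.7 -4.   8. ] w 0.0037275699425200464 tcp [ 0.4937 -0.1846  0.2057]
```

Call:
servo_tool --commands '[[[1,0,2,6,0,0,0],[1,0,4,12,0,0,0],[1,0,5.5,19,0,0,0],[1,0,7,25,0,0,0],[1,0,8,31,0,0,0]]]'

```text
time_s: 8.35
tcp_pos: [0.4911, -0.1952, 0.1756]
ee_rot: [[0.972, -0.234, -0.002], [-0.234, -0.972, -0.008], [0.0, 0.008, -1.0]]
wrist_force: [-5.8, -14.3, 9.9]
gripper_width: 0.008
gripper_force: 7.4
```

Call:
servo_tool --commands '[[[1,0,1,6,0,0,0],[1,0,2,13,0,0,0],[1,0,2.5,19,0,0,0],[1,0,3,26,0,0,0],[1,0,3,32,0,0,0]]]'

```text
time_s: 8.85
tcp_pos: [0.4913, -0.1965, 0.1425]
ee_rot: [[0.972, -0.234, 0.0], [-0.234, -0.972, -0.004], [0.001, 0.004, -1.0]]
wrist_force: [-2.6, -7.4, 6.1]
gripper_width: 0.004
gripper_force: 3.7
```

Call:
servo_tool --commands '[[[1,0,0,6,0,0,0],[1,0,0,13,0,0,0],[1,0,0,19,0,0,0],[1,0,-1,26,0,0,0],[1,0,-2,32,0,0,0]]]'

```text
time_s: 9.35
tcp_pos: [0.492, -0.1933, 0.1098]
ee_rot: [[0.972, -0.234, 0.001], [-0.234, -0.972, -0.002], [0.001, 0.002, -1.0]]
wrist_force: [-1.8, -4.3, 3.2]
gripper_width: 0.007
gripper_force: 2.4
```

```bash
python3 -c "
from h import *
rel(0,-.337,.061)
print(r.sense()['joints'])"
```

```text
t 9.35 shift [ -1.5 -17.7  48.8] turn [ 0.0017 -0.0014  0.001 ] F [-1.8 -4.3  3.2] w 0.0068300717815789535 tcp [ 0.492  -0.1933  0.1098]
[ -3.7858368   20.02425706 -22.73240795   0.15179815 -47.18390531
  80.12113897]
```

```bash
python3 -c "
from h import *
d=cap('scene','sc4.png')
b=d['pixels'][120:260,180:360,::-1]
cv2.imwrite('pics/a4.png',cv2.resize(b,(771,600),interpolation=2))
q=np.load('box.npy')
for z in (.085,.075,.065): 
  a=np.arcsin((z-.111)/.185); print(z,(proj(d,B(q,[[.04,-.167-.185*np.cos(a),z],[-.04,-.167-.185*np.cos(a),z]]))-[180,120])*4.286)
s=r.sense(); print((proj(d,np.array(s['tcp_pos'])-[0,0,.011])-[180,120])*4.286, s['wrist_force'],s['moment'])
"
```

```text
0.085 [[234.96608379 491.86978981]
 [225.69942792 390.38375632]]
0.075 [[240.85029023 499.75028186]
 [231.37393827 398.70627622]]
0.065 [[247.53882393 507.33370394]
 [237.82186313 406.74404524]]
[[220.02828889 431.3894491 ]] [-0.06660681 -3.34984679  2.64552149] [-1.14124897 -0.05733247 -0.02022749]
```

View pics/a4.png

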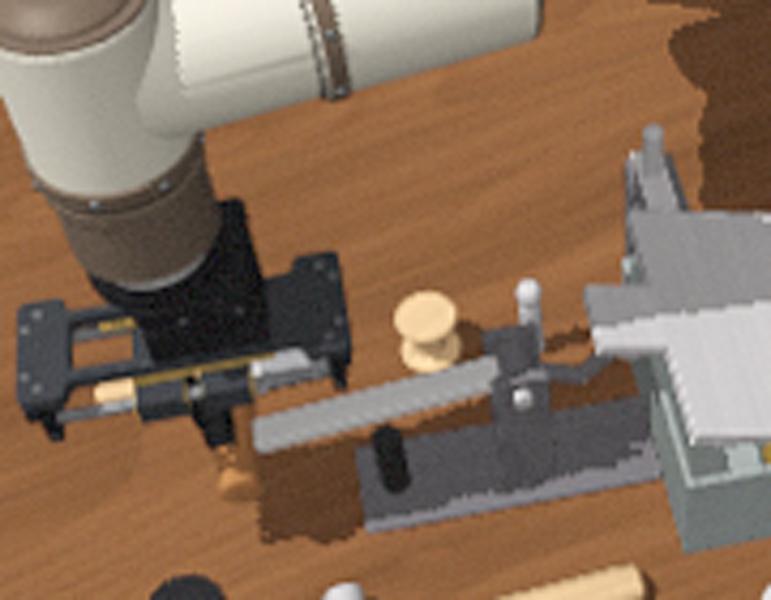

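The flap is raised, but the fingertips at about (220,432) sit slightly on the outer side of the bar, whose end is at (237,487). I'll lead inward while pressing on.

Call:
servo_tool --commands '[[[1,0,-2,1,0,0,0],[1,0,-4,3,0,0,0],[1,0,-6,6,0,0,0],[1,0,-8,10,0,0,0],[1,0,-10,14,0,0,0]]]'

```text
time_s: 9.9
tcp_pos: [0.4943, -0.1818, 0.0953]
ee_rot: [[0.972, -0.234, 0.0], [-0.234, -0.972, 0.0], [0.0, -0.0, -1.0]]
wrist_force: [-0.2, -2.5, 4.1]
gripper_width: 0.007
gripper_force: 1.9
```

```bash
python3 -c "
from h import *
rel(0,-.336,.061)"
```

```text
t 9.9 shift [-1.  -6.8 34.3] turn [-0.0002 -0.0004  0.0012] F [-0.2 -2.5  4.1] w 0.006746294910391461 tcp [ 0.4943 -0.1818  0.0953]
```

Call:
servo_tool --commands '[[[1,0,-1,4,0,0,0],[1,0,-2,9,0,0,0],[1,0,-3.5,14,0,0,0],[1,0,-5,19,0,0,0],[1,0,-6.5,24,0,0,0]]]'

```text
time_s: 10.4
tcp_pos: [0.4957, -0.1756, 0.071]
ee_rot: [[0.972, -0.235, -0.0], [-0.235, -0.972, 0.0], [-0.0, -0.0, -1.0]]
wrist_force: [-0.3, -2.5, 2.0]
gripper_width: 0.009
gripper_force: 1.4
```

Call:
servo_tool --commands '[[[1,0,-1,3,0,0,0],[1,0,-2,6,0,0,0],[1,0,-2.5,8,0,0,0],[1,0,-3,10,0,0,0],[1,0,-3,12,0,0,0]]]'

```text
time_s: 10.9
tcp_pos: [0.4966, -0.1725, 0.0609]
ee_rot: [[0.972, -0.234, -0.0], [-0.234, -0.972, -0.0], [-0.0, 0.0, -1.0]]
wrist_force: [-5.2, 4.9, 23.1]
gripper_width: 0.006
gripper_force: 11.6
```

```bash
python3 -c "
from h import *
rel(0,-.336,.061)"
```

```text
t 10.9 shift [-1.   2.7 -0.1] turn [0.0001 0.0001 0.0017] F [-5.2  4.9 23.1] w 0.005532271832729423 tcp [ 0.4966 -0.1725  0.0609]
```

Call:
servo_tool --commands '[[[1,0,0,0,0,0,0],[1,0,0,0,0,0,0],[1,0,0,0,0,0,0],[1,0,0,0,0,0,0],[1,0,0,0,0,0,0]]]'

```text
time_s: 11.4
tcp_pos: [0.4965, -0.1725, 0.0611]
ee_rot: [[0.972, -0.234, 0.001], [-0.234, -0.972, 0.0], [0.001, -0.0, -1.0]]
wrist_force: [-2.4, 2.3, 12.8]
gripper_width: 0.005
gripper_force: 6.5
```

```bash
python3 -c "
from h import *
d=cap('scene','sc5.png')
b=d['pixels'][130:270,180:380,::-1]
cv2.imwrite('pics/a5.png',cv2.resize(b,(800,560),interpolation=2))
rel(0,-.336,.061)"
```

```text
t 11.45 shift [-0.9  2.7  0.1] turn [-0.0002 -0.0006  0.0014] F [-3.   1.8 13.8] w 0.0029591706048923546 tcp [ 0.4965 -0.1725  0.0611]
```

View pics/a5.png

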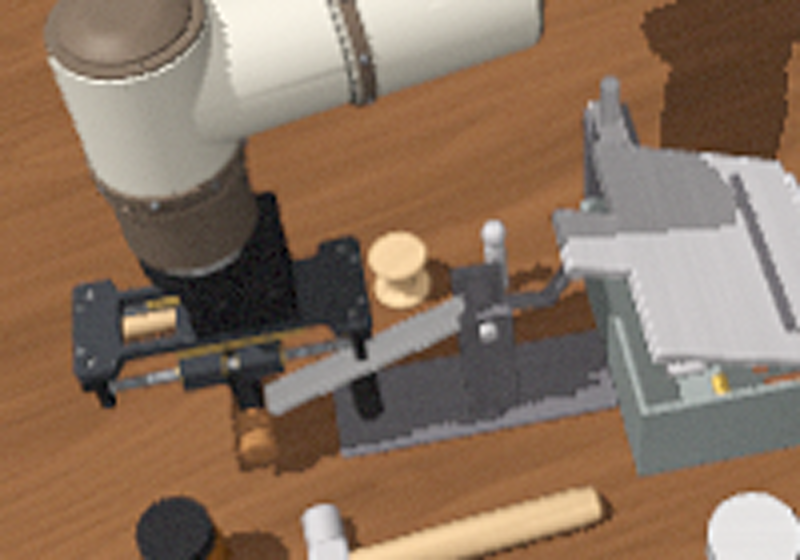

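The lever rests on its black stop at (370,400), the flap is up, and the neighbouring objects haven't moved. I'll add a slight extra press for a firm hold.

Call:
servo_tool --commands '[[[1,0,0,1,0,0,0],[1,0,0,2,0,0,0],[1,0,0,2,0,0,0],[1,0,0,2,0,0,0],[1,0,0,2,0,0,0]]]'

```text
time_s: 11.95
tcp_pos: [0.4966, -0.1725, 0.0609]
ee_rot: [[0.972, -0.233, 0.001], [-0.233, -0.972, -0.0], [0.001, 0.0, -1.0]]
wrist_force: [-6.8, 5.2, 24.2]
gripper_width: 0.008
gripper_force: 12.1
```

```bash
python3 -c "
from h import *
rel(0,-.336,.061)
print(r.finish_job())"
```

```text
t 11.95 shift [-1.   2.7 -0.2] turn [ 0.0001 -0.0011  0.0022] F [-6.8  5.2 24.2] w 0.007560616408417783 tcp [ 0.4966 -0.1725  0.0609]
the job is handed in; nothing more can be done
None
```

The job is handed in at about 12 s: the bolt is fully drawn back, and the closed fingers hold the lever down on its stop with about 24 N and the flap up; the last picture showed no loose item in view moved.

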